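Touch off a calibration block at three pads, then set the pin in its bore

TASK

Take the reference pin out of its holder and touch off the calibration block with the pin's steel shaft to find where the block really sits: press the red pad, then the yellow pad, then the blue pad, each lightly and for about half a second, without driving it to its stop. Then set the same pin upright in the block's bore, fully home on its collar, and let go. Be gentle with the block, and leave the timer, the specimen pot and the white cassette where they are.

Things in the scene. Friction and masses are not known exactly. Their poses are not given: they have to be found in the camera images.
- pin: Reference pin, 77 mm long, 80 g, upright in its holder. Origin at the centre of the shaft's lower end (the tip), z up along the pin. Steel shaft: 10 mm diameter, z 0 to 30 mm, the last 3 mm tapering to 6 mm; collar: 21 mm diameter, z 30 to 35 mm; black square handle 16 x 16 mm, z 35 to 77 mm, its flats facing the pin's x and y axes. Grip it by the handle.
- holder: Fixed grey holder, 50 x 50 mm at the foot, 44 x 44 mm above, 34 mm high; origin at the centre of its underside. The pin stands in the middle of its top, its tip 4 mm above the work surface, in a 14 mm hole 32 mm deep.
- stand: Fixed dark round foot, 76 mm diameter, origin at the centre of its underside, z up. It carries the aluminium calibration block: 36 mm along x, 52 along y, from z = 18 to 62 mm. The block is clamped to it roughly centred: its true centre lies up to 11 mm off in x and up to 6 mm off in y, and it is turned up to 0.06 rad about z. Foot and block do not give way. This pose shows the foot only.
- nominal_bore (a point): Where the mouth of the bore would be if the block sat true on the foot (it moves with the foot, not the block). The bore is in the centre of the block's top, vertical, 12 mm diameter, 32 mm deep, mouth bevelled by 1.5 mm. Fully home, the pin's collar rests on the block and its tip is at z = 32 mm.
- nominal_red (a point): Where the centre of the red pad's front would be if the block sat true: block x = -26, y = +16, z = 52 mm above the surface. Three sprung pads stand 8 mm proud of the block's faces, each 12 mm high; red and yellow, 18 mm wide, sit on the -x face and look along -x.
- nominal_yellow (a point): The same for the yellow pad: block x = -26, y = -16 mm, z = 52 mm above the surface.
- nominal_blue (a point): The same for the blue pad, 22 mm wide, in the middle of the +y face and looking along +y: block x = 0, y = +34 mm, z = 52 mm above the surface.
- pad_red (a joint): How far the red pad is pushed in, 0 free to 0.006 m at its stop; it goes in along +x of the block. Each pad's spring starts to yield at 1 N and takes 1.2 N more per mm (4.6 N at 3 mm, 8.2 N at the stop). A touch counts from 1.2 mm in (about 2.4 N) held for 0.2 s; a pad driven beyond 5.5 mm counts as driven to its stop.
- pad_yellow (a joint): How far the yellow pad is pushed in; as pad_red.
- pad_blue (a joint): How far the blue pad is pushed in, along -y of the block; otherwise as pad_red.
- timer: Bystander: white digital timer standing on the surface beyond the stand, 32 x 66 x 67 mm, origin at the centre of its underside.
- specimen_pot: Bystander: white specimen pot with a white lid, 49 mm diameter, 65 mm high, origin at the centre of its underside.
- cassette_white: Bystander: small white plastic tissue cassette lying flat, 29 x 41 x 6 mm, origin at the centre of its underside.
Not all that is in view belongs to the job. There is more than one size of the pin; the one meant has the size given above.

How it is judged (in metres and radians):
On the way, in this order (a step that is already met when the one before it is completed fails the run):
1. the pin presses the red pad in by more than 1.2 mm (value of joint pad_red above 0.0012 m and contact force between pin and stand above 0.8 N), for 0.2 s.
2. the pin presses the yellow pad in by more than 1.2 mm (value of joint pad_yellow above 0.0012 m and contact force between pin and stand above 0.8 N), for 0.2 s.
3. the pin presses the blue pad in by more than 1.2 mm (value of joint pad_blue above 0.0012 m and contact force between pin and stand above 0.8 N), for 0.2 s.
At the end, for the whole second after the job is handed in: The pin stands upright (within 0.06 rad) and still in the bore of the block, its tip 29 to 35 mm above the surface (collar home within 3 mm) and within 15.5 mm of the foot's axis, released (height (world z) of pin between 0.029 and 0.035 m and horizontal distance between pin and stand below 0.0155 m and angle between pin's own z axis and vertical below 0.06 rad and linear speed of pin below 0.01 m/s); the robot touches nothing.
It fails at once if a pad is driven to its stop (beyond 5.5 mm) (value of joint any of pad_red, pad_yellow, pad_blue above 0.0055 m).
It fails at once if more than 20 N on the block and its stand (contact force between stand and anything else above 20 N).
It fails at once if the timer, the specimen pot or the white cassette is moved by more than 15 mm (distance of any of timer, specimen_pot, cassette_white from where it was at the start of the episode above 0.015 m).
It also fails if it takes over 72 s, if anything falls off the work surface, if the arm or the gripper's body presses on something with over 40 N, if the wrist force passes 120 N, or if a joint passes its speed limit or range.

ROBOT

A 6-joint arm with a two-finger parallel gripper is mounted at the origin on a cart in front of the work surface, level with it; the furniture and walls round the work are solid. World frame = base frame: x ahead of the robot, y to its left, z up, the work surface at z = 0. Lengths are in m, angles in degrees, forces in N, time in s.
With the tool pointing down it reaches from about 0.375 to 0.9 m from the base axis. Payload 3.1 kg.
Tool frame: the origin (TCP) lies midway between the tips of the shut fingers; the grasp point (between the pads) lies bot.pinch_z behind it (bot.pinch_z is the distance from the TCP to the grasp point, in m); z points along the fingers, x is the direction in which the jaws open and shut, and the axes are right-handed (so a half turn about z gives the same grasp; the last joint's range is limited). The gripper opens to 87 mm and grips with 3 to 60 N. Pads are 19 mm wide; open, the fingers measure 117 mm over their backs; the gripper's body (75 mm by 190 mm) begins 51 mm behind the grasp point.
Start: joints at [-79.956, 30.224, 82.088, -0, 67.689, -10.227], TCP at [0.217, -0.586, 0.223] pointing down, gripper open.
Joint ranges: [-176.69, 176.69], [-43.24, 126.21], [12.49, 139.97], [-82, 262], [0, 151.66], [-163.58, 163.58]. Speed limits (degrees/s): [159.86, 159.86, 180, 180, 180, 180].

INTERFACE

Orientations are given as a 3x3 rotation matrix whose columns are the frame's x, y, z axes.
In Python, from rig import bot, capture, finder gives the robot as it stands. Calls block until the motion is done:
- bot.move_to(position, orientation): joint-space move of the TCP to a pose.
- bot.line_to(position, frame=None, feed=0.15, force_limit=None): straight line of the TCP; frame=None keeps the orientation; feed is the mean speed in m/s. With force_limit (N) it stops when the force on the tool has changed by that much, and returns True; else False.
- bot.move_j(angles): joint-space move.
- bot.open_gripper() and bot.grab(squeeze=None): open the fingers fully, or close them until they stop; squeeze is the grip in N (None keeps the last).
- bot.wait(seconds).
- bot.solve_ik(position, orientation): joint angles nearest the present ones, or None.
- bot.read_state(): the state.
- capture(name): name is "scene" or "top"; returns a dict with "frame" (400x640x3 uint8, red, green, blue), "fx", "fy", "cx", "cy" (pixels), "xyz" and "orientation" of the camera in the world. Camera axes: x right, y up, looking along -z (the intrinsics and any distortion apply to the point x, -y, -z); pixel columns grow to the right and rows downward; lengths in m; the calibration is good to about 2 mm. A picture is of the moment at which its call begins. There is no depth.
A pose or a line that the arm cannot do raises bot.MotionError and nothing moves.
- bot.sign_off(): hands the job in, once; it reports no verdict.
Trained networks look in a picture, given as the dict that the camera call returned (one of the last four; its "shot" number tells which), for a name from the list of things; names that differ only in an ending like _2 or _b are one class to them, and where a whole thing is asked for, a point or a joint stands for the part that bears it (a point fixed in the world has none). Each returns a list of dicts, best first, with "p" (0 to 1); they miss things now and then, are a little off and sometimes report something else, mostly with a low value. They report only what shows in the picture. A call takes as long as a camera call. They do not tell look-alikes from the thing itself.
- finder.find_in(picture, thing): "centre" ([x, y, z] in m, in world coordinates, good to about 4 mm: the middle of the surface that is visible of it).
The state is a dict: "time": time; "q": joint angles; "joint_velocities": joint speeds; "joint_efforts": joint torques, N m; "position": TCP position; "tool_rot": TCP orientation; "ft_force": force on the tool from outside, world axes, zero at the start; "torque": the same for the moment, N m; "finger_gap": finger opening in m.
Only numpy, scipy, OpenCV 4.12 (cv2) and the standard library are available. Lean on these libraries where they do the work, as an engineer would, in place of code of your own. Each camera call takes 0.05 s, during which the arm holds its last target.

## Working session

There is one attempt and no reset: what is moved stays moved. The work goes in short steps, each a Python script; the robot and the scene stay as the last script left them, time stands still between calls to the robot, and variables do not carry over. Pictures are saved under pics/ and viewed, and the job is handed in when it is done.

```bash
ls; mkdir -p pics
cat > look.py <<'E'
import cv2,numpy as np
from rig import bot,capture,finder
def save(c,name,crop=None,scale=1):
    im=c["frame"][:,:,::-1]
    if crop: im=im[crop[1]:crop[3],crop[0]:crop[2]]
    if scale!=1: im=cv2.resize(im,None,fx=scale,fy=scale,interpolation=cv2.INTER_CUBIC)
    cv2.imwrite(f"pics/{name}.png",im)
E
python3 - <<'E'
from look import *
np.set_printoptions(precision=4,suppress=True)
s=bot.read_state(); print(s['time'],s['ft_force'],bot.pinch_z)
for n in ("scene","top"):
    c=capture(n); save(c,n+"0")
    print(n,{k:v for k,v in c.items() if k!='frame'})
    for t in ("pin","holder","stand","nominal_bore","pad_red","pad_yellow","pad_blue","timer","specimen_pot","cassette_white"):
        try: print(t,[(np.round(d['centre'],4).tolist(),round(d['p'],2)) for d in finder.find_in(c,t)][:4])
        except Exception as e: print(t,e)
print(bot.read_state()['time'])
E
```

```text
pics
0.0 [ 1.0314 -0.3192  0.3333] 0.0187
scene {'fx': 380.3740904035205, 'fy': 380.3740904035205, 'cx': 316.87897642396763, 'cy': 199.3390483282422, 'xyz': array([-0.0753, -0.6952,  0.4743]), 'orientation': array([[ 0.5583,  0.41  , -0.7212],
       [-0.8292,  0.2485, -0.5007],
       [-0.026 ,  0.8776,  0.4787]]), 'shot': 1}
pin [([0.3296, -0.2783, 0.0622], 0.5)]
holder [([0.3191, -0.2856, 0.0236], 0.55)]
stand [([0.4671, -0.3641, 0.0195], 0.74)]
nominal_bore [([0.4614, -0.3625, 0.0185], 0.74)]
pad_red [([0.4569, -0.3541, 0.053], 0.36)]
pad_yellow []
pad_blue [([0.4567, -0.3513, 0.0539], 0.31)]
timer [([0.469, -0.3647, 0.0184], 0.65), ([0.5951, -0.371, 0.05], 0.56)]
specimen_pot [([0.334, -0.1687, 0.0492], 0.94), ([0.3203, -0.3759, 0.005], 0.5)]
cassette_white [([0.3197, -0.375, 0.0062], 0.81)]
top {'fx': 381.04582427952334, 'fy': 381.04582427952334, 'cx': 319.9276011650655, 'cy': 194.1097573942667, 'xyz': array([ 0.4754, -0.2562,  0.9136]), 'orientation': array([[-0.029 ,  0.9974, -0.0653],
       [-0.9996, -0.0287,  0.0051],
       [ 0.0032,  0.0654,  0.9979]]), 'shot': 2}
pin [([0.7311, -0.2382, 0.1042], 0.7), ([0.3354, -0.2698, 0.0811], 0.46)]
holder [([0.3452, -0.2741, 0.0338], 0.56)]
stand [([0.4832, -0.3681, 0.056], 0.88)]
nominal_bore [([0.4864, -0.3659, 0.0534], 0.78), ([0.3335, -0.2714, 0.0827], 0.42)]
pad_red []
pad_yellow []
pad_blue [([0.4826, -0.3668, 0.0529], 0.61)]
timer [([0.5996, -0.3681, 0.0644], 0.54), ([0.4837, -0.3629, 0.0548], 0.38)]
specimen_pot [([0.3452, -0.156, 0.0678], 0.74), ([0.4853, -0.3628, 0.0538], 0.42)]
cassette_white [([0.3241, -0.3666, 0.0088], 0.79)]
1.1
```

View pics/scene0.png

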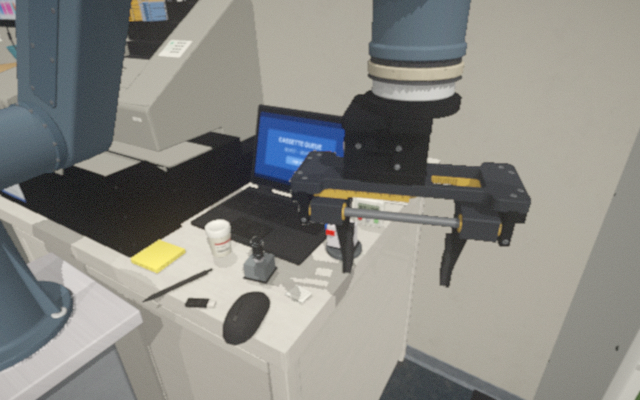

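View pics/top0.png

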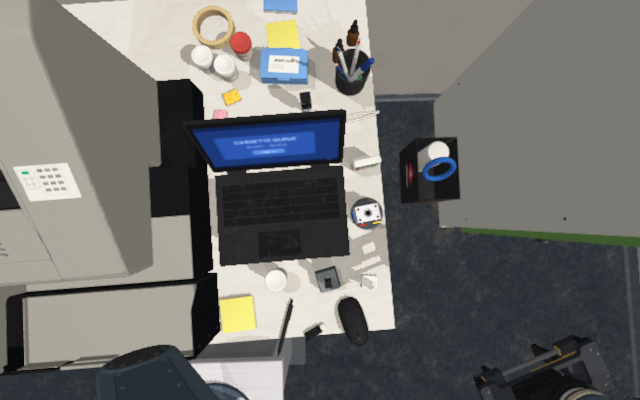

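Run:
```python
import cv2
a=cv2.imread('pics/top0.png'); cv2.imwrite('pics/topc.png',cv2.resize(a[140:340,260:400],None,fx=4,fy=4,interpolation=cv2.INTER_CUBIC)[:600] if 0 else cv2.resize(a[145:335,260:400],None,fx=3.1,fy=3.1,interpolation=cv2.INTER_CUBIC))
a=cv2.imread('pics/scene0.png'); cv2.imwrite('pics/scenec.png',cv2.resize(a[190:330,190:390],None,fx=4,fy=4,interpolation=cv2.INTER_CUBIC))
```

```text
(no output)
```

View pics/topc.png

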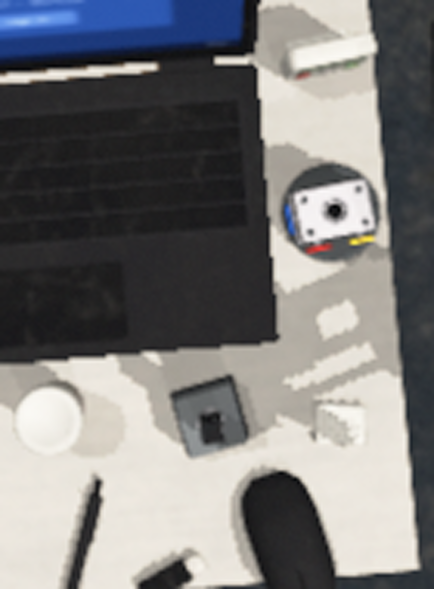

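View pics/scenec.png

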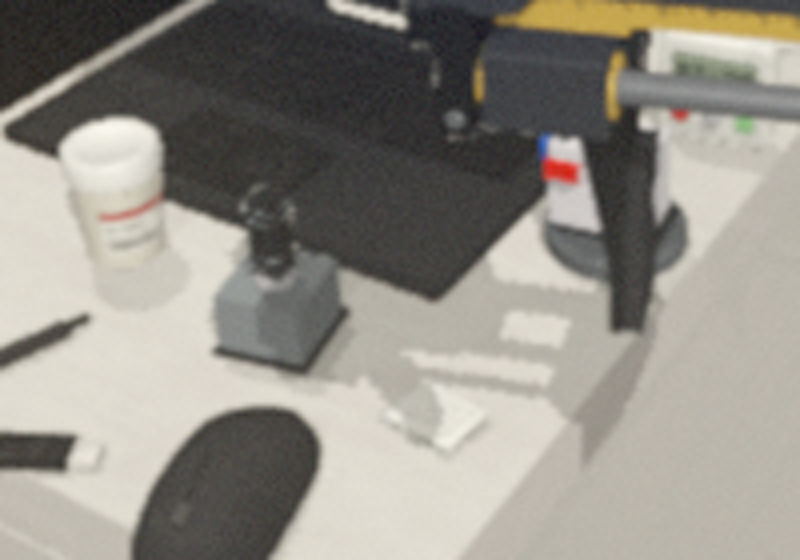

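Run:
```python
import cv2,numpy as np
a=cv2.imread('pics/top0.png'); b=cv2.imread('pics/scene0.png')
r=lambda im,x,y,w,h,s: cv2.resize(im[y:y+h,x:x+w],None,fx=s,fy=s,interpolation=cv2.INTER_CUBIC)
A=r(a,190,0,200,130,4)[:,:800]
cv2.imwrite('pics/c1.png',A)
B=np.hstack([r(a,302,255,50,50,8),r(b,235,225,50,50,8)])
cv2.imwrite('pics/c2.png',B)
```

```text
(no output)
```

View pics/c1.png

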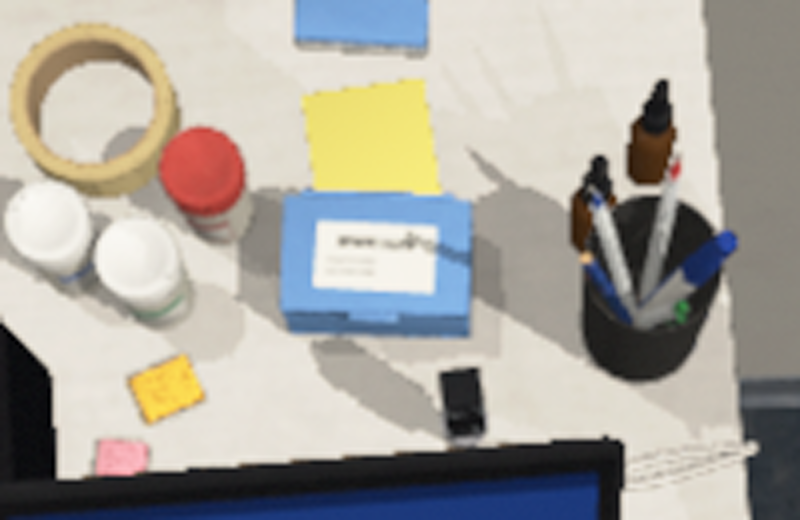

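View pics/c2.png

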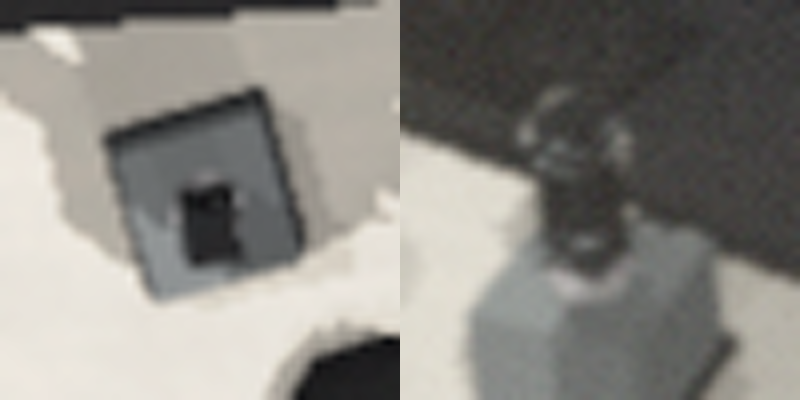

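The pin candidates are the one upright in the holder (top 327,278 / scene 258,255) and a black object behind the laptop (top 306,100; the network gives it z≈0.10). The holder one fits: its handle is about 7 px wide (16 mm), its top is near z 0.081, and the collar rests on the holder. Next I'll fit the models to the pixels.

```bash
cat >> look.py <<'E'
def proj(c,P):
    P=np.atleast_2d(P); q=(P-c["xyz"])@c["orientation"]
    return np.c_[c["cx"]+c["fx"]*q[:,0]/-q[:,2], c["cy"]-c["fy"]*q[:,1]/-q[:,2]]
def ray(c,uv,z):
    d=np.array([(uv[0]-c["cx"])/c["fx"],-(uv[1]-c["cy"])/c["fy"],-1.]); d=c["orientation"]@d
    return c["xyz"]+d*(z-c["xyz"][2])/d[2]
def Rz(a): return np.array([[np.cos(a),-np.sin(a),0],[np.sin(a),np.cos(a),0],[0,0,1]])
def box(x,y,yaw,wx,wy,z0,z1):
    p=np.array([[sx*wx/2,sy*wy/2,0] for sx,sy in((-1,-1),(1,-1),(1,1),(-1,1))])@Rz(yaw).T+[x,y,0]
    return np.r_[p+[0,0,z0],p+[0,0,z1]]
def overlay(c,boxes,crop,s,name,off=None):
    im=c["frame"][crop[1]:crop[3],crop[0]:crop[2],::-1]
    im=cv2.resize(im,None,fx=s,fy=s,interpolation=cv2.INTER_CUBIC)
    for b,col in boxes:
        p=((proj(c,b)+.5-[crop[0],crop[1]])*s).astype(int)
        n=len(p)//2
        for i in range(n):
            for a,d in((i,(i+1)%n),(n+i,n+(i+1)%n))+(((i,n+i),) if n==4 else ()):
                cv2.line(im,tuple(map(int,p[a])),tuple(map(int,p[d])),col,1)
    cv2.imwrite(f"pics/{name}.png",im); return im
def ring(x,y,r,z0,z1,n=24):
    t=np.arange(n)*2*np.pi/n; p=np.c_[x+r*np.cos(t),y+r*np.sin(t),0*t]
    return np.r_[p+[0,0,z0],p+[0,0,z1]]
E
cat > m1.py <<'E'
from look import *
import pickle
t=capture("top"); s=capture("scene"); pickle.dump((t,s),open("c1.pkl","wb"))
x,y,a=.342,-.272,np.radians(14)
h=[(box(x,y,a,.05,.05,0,.003),(0,255,0)),(box(x,y,a,.044,.044,.034,.034),(0,255,255)),(box(x,y,a,.016,.016,.039,.081),(0,0,255))]
A=overlay(t,h,(302,255,352,305),8,"o1t"); B=overlay(s,h,(230,225,280,285),8,"o1s")
B=B[:400]; cv2.imwrite("pics/o1.png",np.hstack([A,B]))
x,y=.485,-.366; a=np.radians(8)
k=[(box(x,y,a,.036,.052,.018,.062),(0,255,0)),(ring(x,y,.038,0,.018),(255,0,255)),(ring(x,y,.006,.062,.062),(0,0,255))]
overlay(t,k,(335,180,400,245),9,"o2")
E
python3 m1.py
```

```text
(no output)
```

View pics/o1.png

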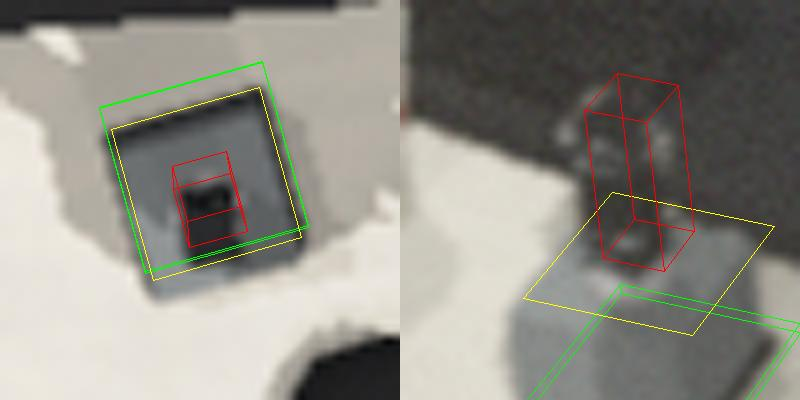

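View pics/o2.png

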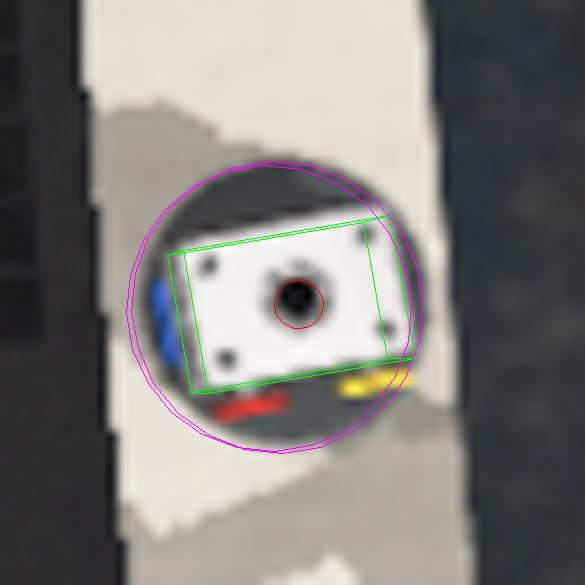

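```bash
cat > m2.py <<'E'
from look import *
import pickle
t,s=pickle.load(open("c1.pkl","rb"))
x,y,a=.3355,-.2727,np.radians(15)
h=[(box(x,y,a,.05,.05,0,.003),(0,255,0)),(box(x,y,a,.044,.044,.034,.034),(0,255,255)),(box(x,y,a,.016,.016,.039,.081),(0,0,255))]
A=overlay(t,h,(302,255,352,305),8,"o1t"); B=overlay(s,h,(230,225,280,285),8,"o1s")
B=B[:400]; cv2.imwrite("pics/o1.png",np.hstack([A,B]))
x,y=.4865,-.3665; a=np.radians(8.5)
b=np.array([x,y,0])+Rz(a)@[.0,-.003,0]
k=[(box(b[0],b[1],a,.036,.052,.062,.062),(0,255,0)),(ring(x,y,.038,0,.018),(255,0,255)),(ring(b[0],b[1],.006,.062,.062),(0,0,255))]
overlay(t,k,(335,180,400,245),9,"o2")
E
python3 m2.py
```

```text
(no output)
```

View pics/o1.png

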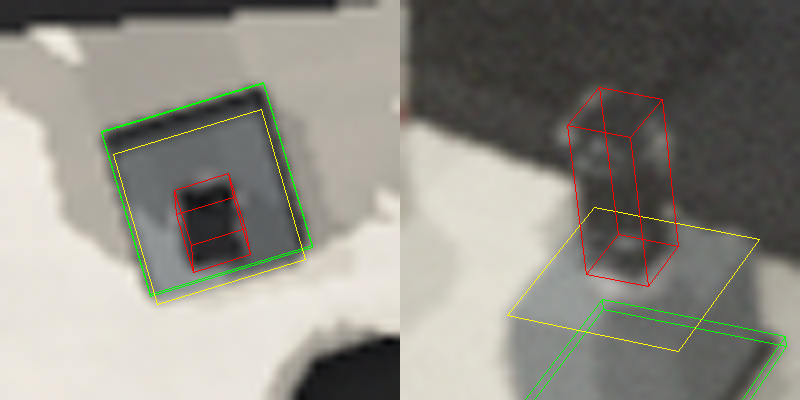

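View pics/o2.png

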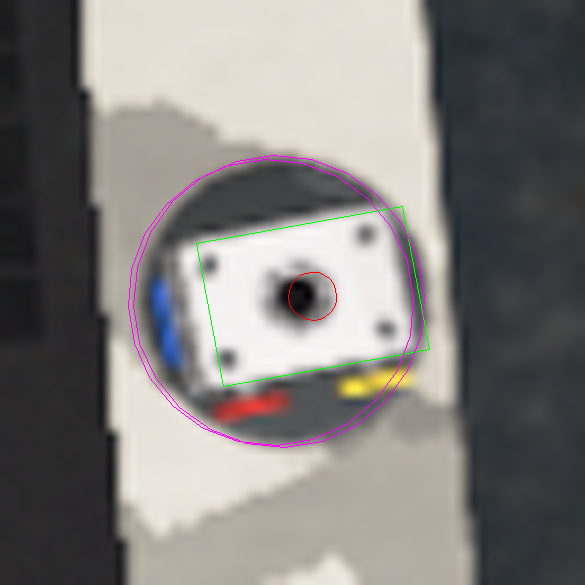

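```bash
cat > m3.py <<'E'
from look import *
import pickle
t,s=pickle.load(open("c1.pkl","rb"))
g=lambda im:np.clip(255*(np.clip(im.astype(float),0,255)/255)**.5,0,255).astype(np.uint8)
r=lambda c,x,y,w,h,k: cv2.resize(g(c["frame"][y:y+h,x:x+w,::-1]),None,fx=k,fy=k,interpolation=cv2.INTER_NEAREST)
cv2.imwrite("pics/c3.png",np.hstack([r(t,313,263,30,30,13),r(s,243,230,30,30,13)]))
cv2.imwrite("pics/c4.png",r(t,290,80,40,40,12))
print(ray(t,(306,108),.0),ray(t,(306,93),.0),ray(t,(306,93),.08))
E
python3 m3.py
```

```text
[ 0.74647204 -0.23300192  0.        ] [ 0.78376531 -0.23399362  0.        ] [ 0.75675927 -0.23594043  0.08      ]
```

View pics/c3.png

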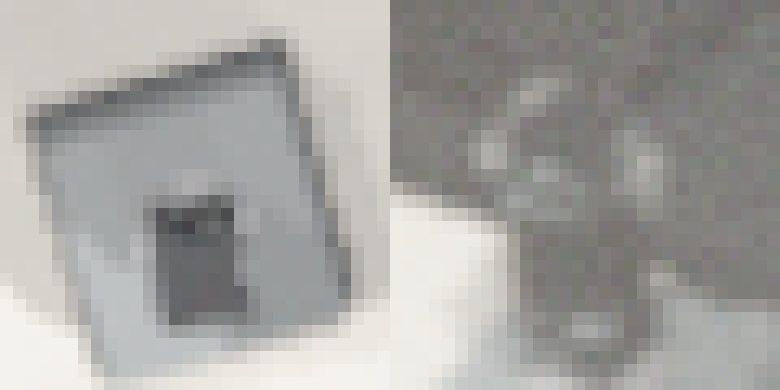

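View pics/c4.png

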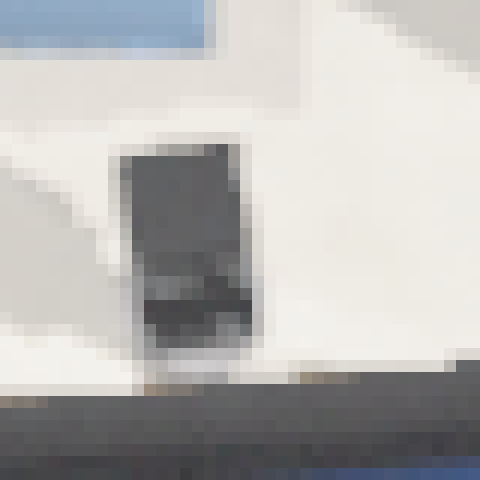

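```bash
cat > m4.py <<'E'
from look import *
import pickle
np.set_printoptions(precision=4,suppress=True)
t,s=pickle.load(open("c1.pkl","rb"))
print("bore",ray(t,(335+297/9-.5,180+297/9-.5),.062))
st=bot.read_state(); print(st["tool_rot"])
def Rt(a,sgn=1):
    x=sgn*np.array([-np.sin(a),np.cos(a),0]); z=np.array([0,0,-1.]); return np.c_[x,np.cross(z,x),z]
for deg in (12,9):
  for sg in (1,-1):
    print(deg,sg,bot.solve_ik([.3355,-.2727,.15] if deg==12 else [.486,-.366,.15],Rt(np.radians(deg),sg)))
E
python3 m4.py
```

```text
bore [ 0.4869 -0.3656  0.062 ]
[[ 0.3465 -0.9381  0.    ]
 [-0.9381 -0.3465  0.    ]
 [-0.     -0.     -1.    ]]
12 1 [ -53.9813   22.7727  113.19     -0.       44.0373 -155.9813]
12 -1 [-53.9813  22.7727 113.19    -0.      44.0373  24.0187]
9 1 [ -47.4951   33.9859   88.4293   -0.       57.5848 -146.4951]
9 -1 [-47.4951  33.9859  88.4293  -0.      57.5848  33.5049]
```

```bash
cat >> look.py <<'E'
def Rt(a,sgn=-1):
    x=sgn*np.array([-np.sin(a),np.cos(a),0]); z=np.array([0,0,-1.]); return np.c_[x,np.cross(z,x),z]
np.set_printoptions(precision=4,suppress=True)
E
python3 - <<'E'
from look import *
R=Rt(np.radians(12))
bot.move_to([.3355,-.2727,.16],R)
s=bot.read_state();print(s["time"],s["position"],s["ft_force"])
c=capture("scene");save(c,"s1",(200,130,360,300),3.5)
t=capture("top");save(t,"t1",(260,200,400,330),4)
f=[]
for i in range(5): bot.wait(.02); f.append(bot.read_state()["ft_force"])
print(np.array(f))
E
```

```text
2.4833 [ 0.3363 -0.2745  0.1604] [-0.5841 -0.4822  1.4607]
[[-0.4247 -0.2305  1.1276]
 [ 0.2955 -0.1085 -0.3235]
 [-0.1636  0.3125  0.2089]
 [-0.2127 -0.3163 -0.1902]
 [-0.4929 -0.461  -0.0491]]
```

View pics/s1.png

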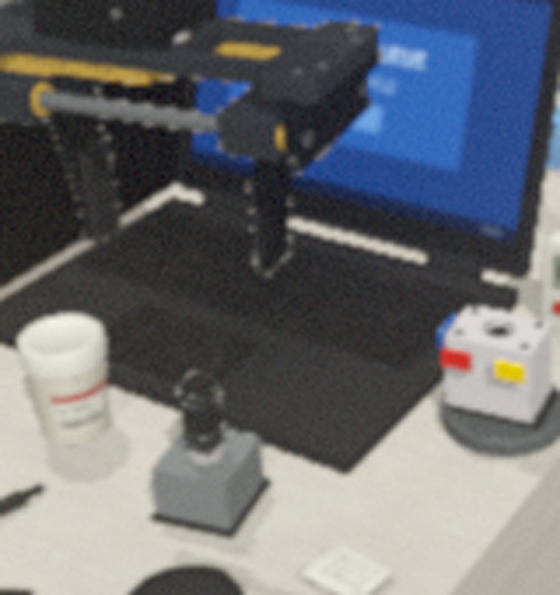

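Run:
```python
from look import *
print(bot.read_state()["position"])
bot.line_to([.3355,-.2727,.09],feed=.15)
bot.wait(.1);print(bot.read_state()["position"])
print(bot.line_to([.3355,-.2727,.044],feed=.08,force_limit=5))
bot.wait(.1);s=bot.read_state();print(s["time"],s["position"],s["ft_force"])
c=capture("scene");save(c,"s2",(200,130,360,300),3.5)
t=capture("top");save(t,"t2",(260,200,400,330),4)
```

```text
[ 0.3357 -0.2742  0.1601]
[ 0.3359 -0.2734  0.0907]
False
4.2083 [ 0.3358 -0.273   0.0445] [0.0685 0.5294 0.9524]
```

View pics/s2.png

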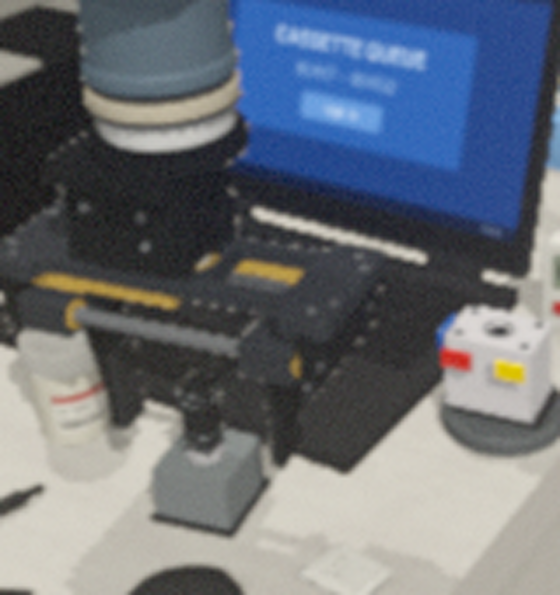

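The pin (scene ≈ 258,252) stands midway between the finger tips (≈ 236,250 and 281,260), so I'm gripping now.

Run:
```python
from look import *
bot.grab(55)
s=bot.read_state();print(s["time"],s["position"],s["ft_force"],s["finger_gap"])
p=s["position"]
bot.line_to([p[0],p[1],.10],feed=.1)
bot.line_to([p[0],p[1],.14],feed=.15)
bot.wait(.1);f=[]
for i in range(6): bot.wait(.02); f.append(bot.read_state()["ft_force"])
s=bot.read_state();print(s["time"],s["position"],np.mean(f,0),s["finger_gap"])
c=capture("scene");save(c,"s3",(200,130,360,300),3.5)
```

```text
5.4583 [ 0.3355 -0.2727  0.044 ] [-0.0255  0.2678  0.1521] 0.015174663005780466
6.7833 [ 0.335 -0.272  0.139] [-0.27    0.1413 -0.4852] 0.01580449100591815
```

View pics/s3.png

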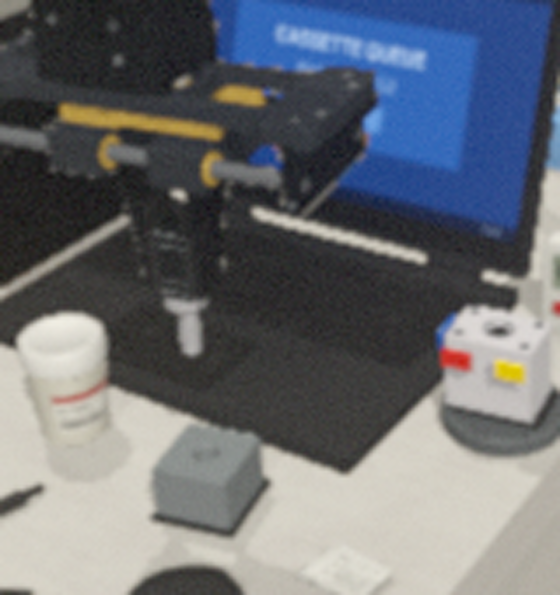

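```bash
cat >> look.py <<'E'
B0=np.array([.4869,-.3656]); YAW=np.radians(9.0)
def W(bx,by,z):
    p=B0+(Rz(YAW)[:2,:2]@[bx,by]); return [p[0],p[1],z]
def toB(p): return Rz(YAW)[:2,:2].T@(np.array(p[:2])-B0)
def favg(n=8):
    f=[];p=[]
    for i in range(n):
        bot.wait(.015); s=bot.read_state(); f.append(s["ft_force"]); p.append(s["position"])
    return np.mean(f,0),np.mean(p,0)
E
cat > red.py <<'E'
from look import *
c=capture("scene");p=bot.read_state()["position"];print("tip proj",proj(c,[p[0],p[1],p[2]-.04]))
R=Rt(YAW); ZT=.082
bot.move_to(W(-.055,.016,.14),R)
bot.line_to(W(-.055,.016,ZT),feed=.1)
bot.wait(.1)
f0,p0=favg(10);print("base",f0,p0,toB(p0))
hit=bot.line_to(W(-.026,.016,ZT),feed=.012,force_limit=2.6)
f,p=favg(6)
d=f-f0; s=bot.read_state();print(hit,s["time"],"dF",d,"blk dF",Rz(YAW).T@d,"pos",toB(p)*1000,p[2])
E
python3 red.py
```

```text
tip proj [[254.9902 230.2079]]
base [-0.0944  0.0497 -0.5804] [ 0.4304 -0.3588  0.0827] [-0.0547  0.0156]
True 10.5167 dF [-1.7596 -0.7426  0.3215] blk dF [-1.8541 -0.4582  0.3215] pos [-29.9158  16.6307] 0.08122974057410066
```

```bash
cat > push.py <<'E'
from look import *
# args: axis ('x' or 'y'), base force vector along push, start cmd, fixed coordinate
def push(axis,fixed,start,step,f0,ZT=.082,target=3.3,maxn=12):
    cur=start
    R3=Rz(YAW).T
    log=[]
    for i in range(maxn):
        bot.line_to(W(cur,fixed,ZT) if axis=='x' else W(fixed,cur,ZT),feed=.01)
        f,p=favg(8); d=R3@(f-f0); F=np.hypot(d[0],d[1]); ax=abs(d[0] if axis=='x' else d[1])
        log.append((cur*1e3,*(toB(p)*1e3),*d)); print(np.round(log[-1],3))
        if ax>target: break
        cur+=step
    bot.wait(.3); f,p=favg(12); d=R3@(f-f0)
    print("hold",np.round([*(toB(p)*1e3),p[2]*1e3,*d],3),bot.read_state()["time"])
    return cur
E
python3 - <<'E'
from push import *
f0=np.array([-0.0944,0.0497,-0.5804])
push('x',.016,-.0294,.0005,f0)
E
```

```text
[-29.4   -29.741  16.548  -1.824   0.503  -0.974]
[-28.9   -29.185  16.462  -2.179   0.653  -1.52 ]
[-28.4   -28.631  16.32   -2.983   1.405  -1.407]
[-27.9   -28.094  16.24   -3.646   1.41   -1.279]
hold [-27.973  16.1    81.977  -3.564   1.757  -0.936] 12.575
```

```bash
cat > yel.py <<'E'
from push import *
ZT=.082
bot.line_to(W(-.043,.016,ZT),feed=.08)
bot.line_to(W(-.043,-.016,ZT),feed=.1)
bot.line_to(W(-.035,-.016,ZT),feed=.03)
bot.wait(.2)
f0,p0=favg(12);print("base",f0,toB(p0))
hit=bot.line_to(W(-.027,-.016,ZT),feed=.01,force_limit=2.2)
f,p=favg(8); print(hit,Rz(YAW).T@(f-f0),toB(p)*1e3)
if hit: push('x',-.016,toB(p)[0]+.0005,.0005,f0)
E
python3 yel.py
```

```text
base [ 0.1762  0.1122 -0.8185] [-0.0351 -0.016 ]
True [-1.7018 -0.4131  0.565 ] [-29.8091 -15.3142]
[-29.309 -29.625 -15.446  -1.524   0.562  -0.382]
[-28.809 -29.056 -15.611  -2.127   1.031  -1.084]
[-28.309 -28.516 -15.744  -2.895   1.059  -0.869]
[-27.809 -27.989 -15.798  -3.707   1.467  -0.864]
hold [-27.876 -15.905  81.972  -3.918   1.416  -1.143] 17.0417
```

```bash
python3 - <<'E'
from look import *
import pickle
t,s=pickle.load(open("c1.pkl","rb"))
print(ray(t,(344,163),.03),ray(t,(210,170),.03),ray(t,(349,255),.02),ray(t,(345,112),.2),W(0,.05,0))
s=bot.read_state();print(s["time"])
E
sed -n 1,3p look.py >/dev/null
cat > blu.py <<'E'
from push import *
ZT=.082
bot.line_to(W(-.045,-.016,ZT),feed=.08)
bot.line_to(W(-.045,.052,ZT),feed=.12)
bot.line_to(W(.0008,.052,ZT),feed=.1)
bot.line_to(W(.0008,.045,ZT),feed=.03)
bot.wait(.2)
f0,p0=favg(12);print("base",f0,toB(p0))
hit=bot.line_to(W(.0008,.0345,ZT),feed=.01,force_limit=2.2)
f,p=favg(8); print(hit,Rz(YAW).T@(f-f0),toB(p)*1e3)
if hit: push('y',.0008,toB(p)[1]-.0005,-.0005,f0)
E
```

```text
[ 0.6044 -0.319   0.03  ] [ 0.5969 -0.0062  0.03  ] [ 0.39   -0.3242  0.02  ] [ 0.6773 -0.3121  0.2   ] [np.float64(0.4790782767479885), np.float64(-0.3162155829702431), 0]
17.0417
```

```bash
python3 blu.py; python3 -c "
from look import *
c=capture('scene');save(c,'s5',(220,130,380,270),4)"
```

```text
base [-0.1547  0.0157 -0.4725] [0.0007 0.0451]
True [ 0.2944  0.4099 -0.4841] [ 0.1253 38.9897]
[38.49   0.578 38.856 -0.048  0.904 -0.827]
[37.99   0.601 38.342 -0.353  1.424 -1.045]
[37.49   0.614 37.809 -0.609  2.184 -1.105]
[36.99   0.629 37.284 -0.386  2.364 -1.408]
[36.49   0.653 36.775 -0.6    3.081 -1.339]
[35.99   0.661 36.263 -0.912  3.435 -1.738]
hold [ 0.693 36.12  81.938 -1.065  3.467 -1.883] 23.225
```

View pics/s5.png

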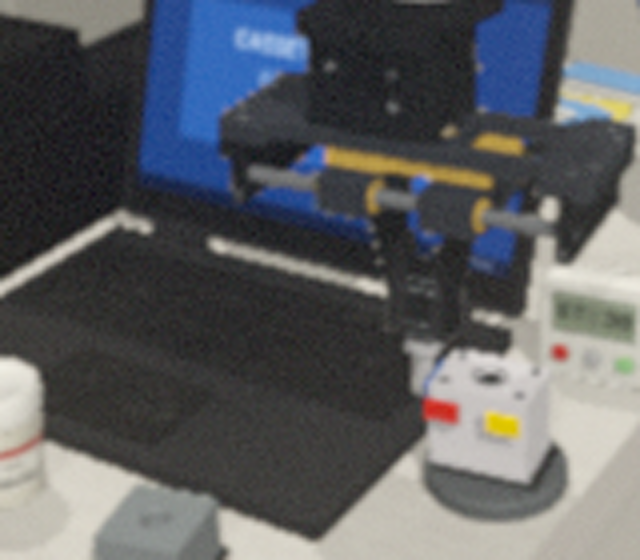

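```bash
cat > ins.py <<'E'
from push import *
ZT=.082
bot.line_to(W(.0008,.052,ZT),feed=.05)
bot.line_to(W(.0008,.052,.115),feed=.12)
bot.line_to(W(.0008,.0,.115),feed=.1)
bot.wait(.2)
f0,p0=favg(12);print("base",f0,toB(p0)*1e3,p0[2])
c=capture("scene");save(c,"s6",(280,170,380,270),6)
t=capture("top");save(t,"t6",(320,170,420,250),6)
print("tip",proj(c,[*p0[:2],p0[2]-.04]),"bore",proj(c,W(.0008,0,.062)))
hit=bot.line_to(W(.0008,.0,.094),feed=.02,force_limit=4)
f,p=favg(8);print(hit,Rz(YAW).T@(f-f0),toB(p)*1e3,p[2],bot.read_state()["time"])
E
python3 ins.py
```

```text
base [-0.0608 -0.0106 -1.0334] [0.8719 0.5589] 0.11507237438110063
tip [[342.2469 218.0244]] bore [[342.4534 223.6233]]
False [ 0.1366 -0.0574  0.4122] [ 0.8883 -0.0977] 0.09417972376441625 26.6667
```

View pics/s6.png

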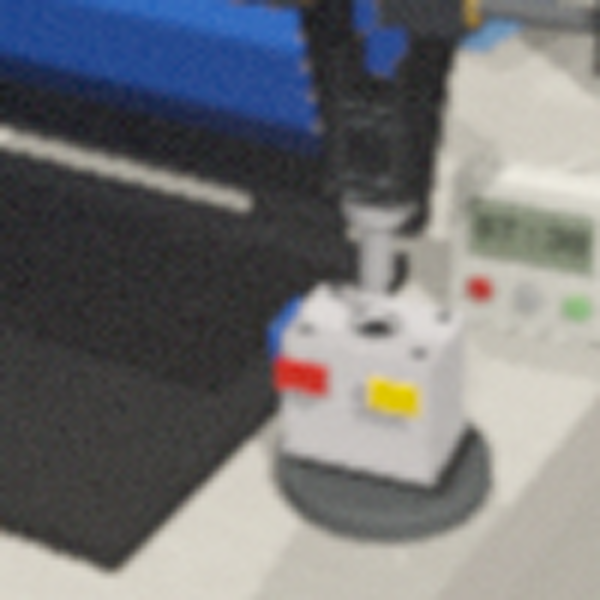

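The tip has gone 8 mm into the bore without contact force, so I'll carry on down gently.

```bash
cat > ins2.py <<'E'
from push import *
f0=np.array([-0.0608,-0.0106,-1.0334])
for z in (.085,.078,.0735,.0715,.0705):
    hit=bot.line_to(W(.0008,.0,z),feed=.02,force_limit=4)
    f,p=favg(8);print(z,hit,Rz(YAW).T@(f-f0),toB(p)*1e3,p[2],bot.read_state()["time"])
    if hit: break
c=capture("scene");save(c,"s7",(280,170,380,270),6)
E
python3 ins2.py
```

```text
0.085 False [-0.301   0.0882  0.3724] [ 0.8438 -0.0519] 0.08499452221976057 27.4
0.078 False [ 0.0482 -0.223   0.4661] [ 0.8083 -0.0293] 0.07795907253922064 28.0333
0.0735 False [0.0887 0.1336 0.1366] [0.7835 0.0204] 0.07341140080570954 28.5417
0.0715 False [0.0145 0.5165 4.0428] [ 1.0611 -0.3872] 0.07198058375253794 28.925
0.0705 False [-0.7345  1.3926  9.9359] [ 1.1258 -0.4364] 0.07187245601989448 29.3083
```

View pics/s7.png

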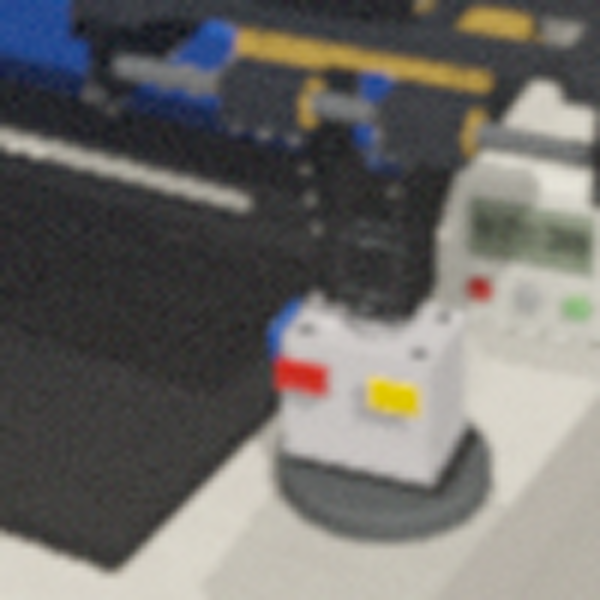

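```bash
cat > rel.py <<'E'
from push import *
bot.line_to(W(.0008,.0,.072),feed=.02)
f,p=favg(8);print(f,p)
bot.open_gripper()
f,p=favg(8);print(f,p,bot.read_state()["finger_gap"])
bot.line_to(W(.0008,.0,.125),feed=.08)
bot.line_to(W(.0008,.0,.16),feed=.15)
bot.move_to([.36,-.30,.25],Rt(YAW))
c=capture("scene");save(c,"s8",(280,150,380,270),5)
t=capture("top");save(t,"t8",(335,180,400,245),9)
import pickle;pickle.dump((t,c),open("c8.pkl","wb"))
print(bot.read_state()["time"])
E
python3 rel.py
```

```text
[-0.3164  0.1669  2.8498] [ 0.4877 -0.3655  0.072 ]
[0.1663 0.1169 0.2291] [ 0.4877 -0.3655  0.072 ] 0.08688139272880793
33.225
```

View pics/s8.png

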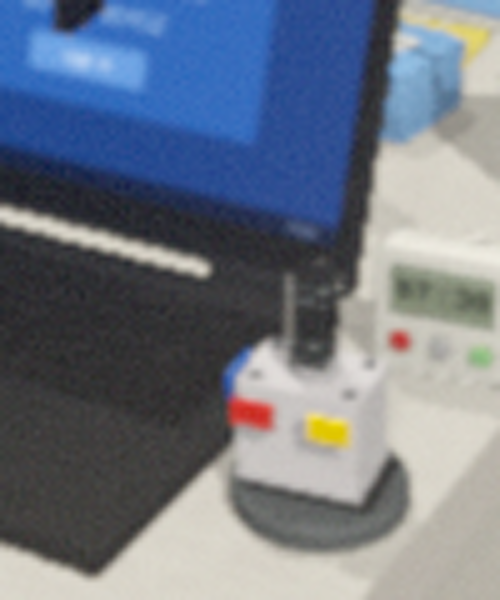

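View pics/t8.png

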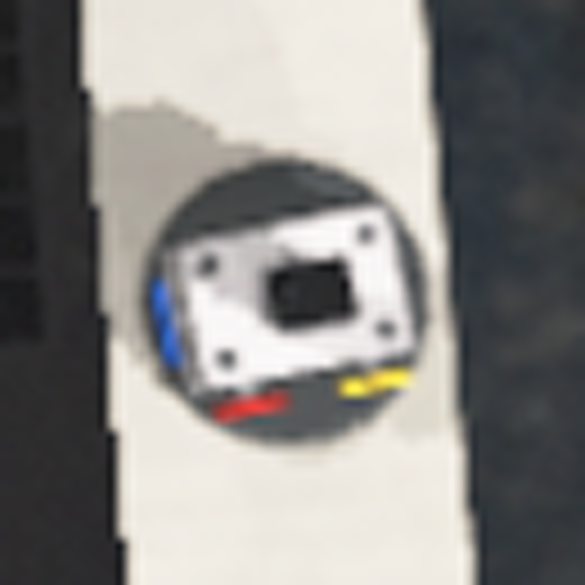

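The scene view (pin ≈ 343,213) shows the pin upright with its collar on the block. In the top view (≈ 369,212) the handle is centred and the bystanders look unmoved. I'll check it against the model and hand in.

Run:
```python
from look import *
import pickle
t,c=pickle.load(open("c8.pkl","rb"))
x,y,_=W(.0008,0,0)
k=[(box(x,y,YAW,.016,.016,.067,.109),(0,0,255))]
A=overlay(t,k,(335,180,385,230),8,"o8t");B=overlay(c,k,(315,180,365,230),8,"o8s");cv2.imwrite("pics/o8.png",np.hstack([A,B]))
for n in ("timer","specimen_pot","cassette_white"):print(n,[(np.round(d['centre'],4).tolist(),round(d['p'],2)) for d in finder.find_in(c,n)][:2])
```

```text
timer [([0.5973, -0.369, 0.0395], 0.72)]
specimen_pot [([0.3312, -0.1681, 0.0491], 0.77)]
cassette_white [([0.3226, -0.3744, 0.0077], 0.76)]
```

View pics/o8.png

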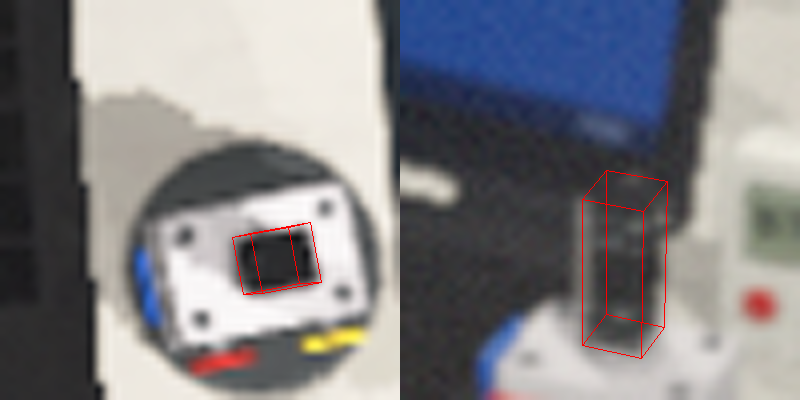

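The overlay agrees in both views: the pin is upright and home, and the bystanders are where they started. Handing in.

```bash
python3 -c "
from rig import bot
print(bot.read_state()['time']); print(bot.sign_off())"
```

```text
33.375
the job is handed in; nothing more can be done
None
```

The job is handed in at 33.4 s of the 72 s allowed. The pin stands upright in the bore with its collar on the block, released, and the gripper is clear.

- **Pin:** I took the one in the holder. The gripper closed to 15.8 mm on its handle, which fits the 16 mm given. A larger look-alike stood behind the laptop.
- **Pads:** I pressed red, yellow and blue in that order and held each for at least half a second, at about 3.6, 3.9 and 3.5 N. By the spring rate that is roughly 2.1, 2.4 and 2.1 mm in. I could not read the pad joints directly.
- **Block position:** The touches put the bore 0.8 mm in x from my camera estimate and about 0 mm in y. Red and yellow agreed to about 0.1 mm, which confirmed the 9° turn.
- **Blue pad disagreement:** The force on blue rose only about 0.95 N per mm instead of 1.2. I put this down to give in the fingers and allowed for it. The pin then entered the bore with no measurable side force.
- **Setting down:** The collar stopped the pin at a tool height of 71.9 mm, so the tip is at about 32 mm. The reading there reached about 10 N, and I eased it to about 3 N before letting go.
- **Last checks:** The model of the seated pin matched both camera views. The network still found the timer, specimen pot and cassette where they stood, within its roughly 4 mm accuracy. Its first view of the timer put the centre about 11 mm higher, which I took to be the arm hiding part of it.

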